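# Open the safety-capped waste bottle and fit its funnel

## Task

Get the solvent-waste bottle ready for filling: its cap is child-resistant, so press it down and keep it pressed while turning it anticlockwise until it comes free, lift it off and lay it, open side down, in the shallow steel drip tray. Then take the funnel out of its rest and set it in the bottle's neck, stem down and fully home, upright on the rim. Leave the other things on the bench where they are.

Things in the scene. Friction and masses are not known exactly. Their poses are not given: they have to be found in the camera images.
- bottle: white square plastic bottle (72 x 72 mm, shoulder at 88 to 105 mm) in a dark 86 mm square weighted holder 37 mm high; one fixed piece that cannot move or turn. Origin under its centre on the worktop, z up along the neck's axis. Neck: 32 mm outside, 24 mm bore, rim 130 mm above the worktop; two bayonet lugs on it hold the shut cap down
- neck_rim (a point): centre of the bottle's mouth, on the neck's axis in the plane of the rim, 130 mm above the worktop (hidden under the cap at the start)
- cap: inner part of the white cap. Origin on the axis at the open lower edge, z up; shut, it is 14 mm below the neck rim, its x axis along the bottle's x. Turned 40 deg anticlockwise from shut, its two lugs are free of the neck's (a stop ends the turn at 115 deg); between 45 and 115 deg it lifts straight off, at least 14 mm. Whole cap: 50 mm diameter, 32 mm high, 0.06 kg
- cap_top (a point): centre of the top of the cap's outer shell, a ribbed cylinder of 50 mm diameter that covers the cap from its open edge to the top 32 mm above; this is what is gripped. Shut and unpressed, top 148 mm and lower edge 116.5 mm above the worktop, 9 mm over the bottle's shoulder collar (41 mm diameter)
- cap_press (a joint): how far the outer shell is pressed down over the inner cap (m): 0 at rest, 0.0075 at its stop, against a spring of 2 N per mm (1 N at rest, 12 N at 5.5 mm, 16 N at the stop; 13 to 20 N is right). It springs back when let go
- cap_turn (a joint): turn of the outer shell relative to the inner cap (rad), + anticlockwise from above, endless. Unpressed it only clicks round. Pressed 5.5 mm or more, its 3 teeth sink between the inner cap's 12 (they may first meet crest to crest at 2.5 mm: turn on, still pressing) and, after up to 30 deg of lost turn, carry it round with 0.1 to 0.2 N m. A pressed turn of 75 to 100 deg anticlockwise opens it
- funnel_rest: steel stand for the funnel, fixed: dark disc foot 84 mm in diameter, a thin post 36 mm to +x of the ring's axis, 70 mm high, and a ring of 24 mm bore, top 65 mm above the worktop. Origin on the worktop under the ring's centre, z up
- rest_ring (a point): centre of the ring's top face, 65 mm above the worktop, where the funnel's shoulder rests at the start
- funnel: small white funnel, 62 mm long, 0.04 kg, hanging stem down in its rest. Origin on its axis in the flat underside of its 31 mm shoulder, z up to the mouth. Below: stem 20 mm in diameter, 22 mm long, the last 10 mm tapered to 15 mm. Above: cone, then an upright rim band 56 to 57 mm in diameter, 26 to 40 mm above the origin, to grip across. Home, its origin is at neck_rim
- funnel_band (a point): centre of the funnel at the middle of its rim band, 33 mm above the funnel's origin
- drip_tray: shallow steel tray, 130 (its x) x 110 (its y) x 14 mm, walls and floor 3 mm thick, empty; origin under its centre on the worktop; fixed
- lab_timer: bystander: small flat white digital timer, 76 x 76 x 18 mm, origin under its centre
- universal_4: bystander: small upright tube-bottle with a blue cap, 29 mm in diameter and 75 mm high, origin under its centre
- marker_black: bystander: black marker pen lying flat, 125 mm long, 16 mm high, origin under its centre
- culture_flask_1: bystander: clear flat culture flask lying down, 108 x 90 x 23 mm, origin under its centre

How it is judged:
By the outcome, as a careful person would: the job done as asked, in the order asked, and still so for the second after the job is handed in, with the robot touching nothing.
It also fails if it takes over 61 s, if anything falls off the work surface, if the arm or the gripper's body presses on something with over 40 N, if the wrist force passes 120 N, or if a joint passes its speed limit or range.

## Robot

A 7-joint arm with a two-finger parallel gripper is mounted at the origin on a cart in front of the work surface, level with it; the furniture and walls round the work are solid. World frame = base frame: x ahead of the robot, y to its left, z up, the work surface at z = 0. Lengths are in mm, angles in rad, forces in N, time in s.
With the tool pointing down it reaches from about 400 to 850 mm from the base axis. Payload 10.4 kg.
Tool frame: the origin (TCP) lies midway between the tips of the shut fingers; the grasp point (between the pads) lies 19 mm behind it; z points along the fingers, y is the line along which they close (so a half turn about z gives the same grasp; the last joint's range is limited). The gripper opens to 85 mm and grips with 20 to 120 N. Pads are 22 mm wide; open, the fingers measure 114 mm over their backs; the gripper's body (76 mm by 85 mm) begins 54 mm behind the grasp point. The pads swing forward as they close: fully open they stand 13 mm farther back than shut.
Start: joints at [-1.268, 0.332, -0.065, 1.46, 0.022, 1.35, -0.088], TCP at [200.029, 592.148, 231.338] pointing down, gripper open.
Joint ranges: [-2.6, 2.6], [-0.5, 2.12], [-1.47, 1.34], [0.16, 2.42], [-1.27, 4.41], [0.06, 2.06], [-2.6, 2.6]. Speed limits (rad/s): [2.22, 2.22, 2.79, 2.79, 3.14, 3.14, 3.14].

## Interface

Orientations are given as a unit quaternion [x, y, z, w].
In Python, from plant import ctrl, optics gives the robot as it stands (ctrl), with the cameras (optics). Calls block until the motion is done:
- ctrl.goto(position, orientation): joint-space move of the TCP to a pose.
- ctrl.movel(position, rot=None, feed=150, max_force=None): straight line of the TCP; rot=None keeps the orientation; feed is the mean speed in mm/s. With max_force (N) it stops when the force on the tool has changed by that much, and returns True; else False.
- ctrl.movej(angles): joint-space move.
- ctrl.gripper_open() and ctrl.close(): open the fingers fully, or close them until they stop; the grip force is fixed at half the most.
- ctrl.pause(seconds).
- ctrl.solve_ik(position, orientation): joint angles nearest the present ones, or None.
- ctrl.state(): the state.
- optics.snapshot(name): name is "side" or "top"; returns (picture, depth): 400x640x3 uint8, red, green, blue; 400x640 float32, mm along the optical axis (not along the pixel's ray), 0 where there is no reading.
- optics.get_calibration(name): a dict with "camera_matrix" (3x3 intrinsics, pixels), "extrinsics" (4x4, takes a point from camera to world coordinates). Camera axes: x right, y down, z forward; pixel columns grow to the right and rows downward; lengths in mm; the calibration is good to about 2 mm. A picture is of the moment at which its call begins. get_calibration takes no time and is no camera call.
A pose or a line that the arm cannot do raises ctrl.MotionError and nothing moves.
- ctrl.sign_off(): hands the job in; it is judged then, once.
The state is a dict: "time": time; "joint_pos": joint angles; "dq": joint speeds; "joint_efforts": joint torques, N m; "position": TCP position; "orientation": TCP orientation; "wrist_force": force on the tool from outside, world axes, zero at the start; "wrist_torque": the same for the moment, N m; "gripper_width": finger opening in mm; "finger_force": force on a finger pad.
Only numpy, scipy, OpenCV 4.12 (cv2) and the standard library are available. Lean on these libraries where they do the work, as an engineer would, in place of code of your own. Each camera call takes 0.05 s, during which the arm holds its last target. There are 200 camera calls.

## Working session

There is one attempt and no reset: what is moved stays moved. The work goes in short steps, each a Python script; the robot and the scene stay as the last script left them, time stands still between calls to the robot, and variables do not carry over. Pictures are saved under pics/ and viewed, at most 10 in all, crops included, and the job is handed in when it is done.

```bash
mkdir -p pics; ls
python3 - <<'E'
from plant import ctrl, optics
import cv2,numpy as np
for n in("top","side"):
    p,d=optics.snapshot(n); cv2.imwrite(f"pics/{n}0.png",p[:,:,::-1]); np.save(f"{n}0.npy",d)
    c=optics.get_calibration(n); print(np.round(c["camera_matrix"],1).tolist(),np.round(c["extrinsics"],3).tolist())
s=ctrl.state();print(s["orientation"],s["time"],s["wrist_force"],s["gripper_width"])
E
```

```text
pics
plant.py
[[473.2, 0.0, 328.3], [0.0, 473.2, 198.6], [0.0, 0.0, 1.0]] [[0.158, -0.967, 0.201, 318.093], [-0.987, -0.155, 0.03, 63.933], [0.002, -0.203, -0.979, 982.335], [0.0, 0.0, 0.0, 1.0]]
[[380.5, 0.0, 324.3], [0.0, 380.5, 203.2], [0.0, 0.0, 1.0]] [[0.874, -0.192, 0.447, 148.43], [-0.486, -0.323, 0.812, -610.962], [-0.011, -0.927, -0.376, 432.943], [0.0, 0.0, 0.0, 1.0]]
[ 1.62173636e-01  9.86762038e-01 -6.21574957e-04 -8.03894757e-05] 0.1 [ 0.16659781  0.84270815 -0.11347853] 85.52677470307418
```

View pics/top0.png

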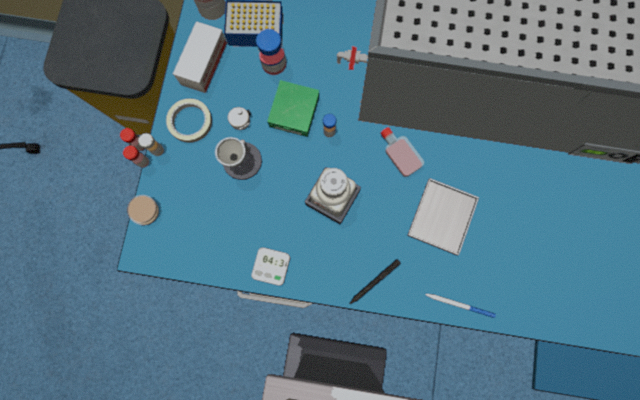

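View pics/side0.png

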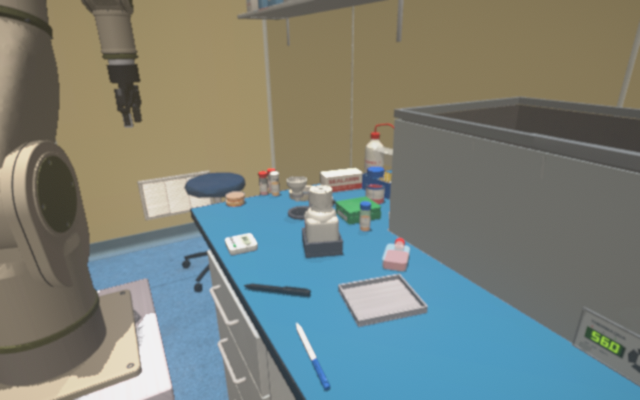

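The top picture shows the bottle and cap at about (334,182), the funnel's mouth at (232,151) over its rest foot at (243,160), and the tray at (443,216). The timer is at (271,266), the blue-capped tube at (329,124) and the marker at (375,281). The side view confirms all of them are upright.

```bash
cat > h.py <<'E'
from plant import ctrl, optics
import cv2,numpy as np
def cloud(n,d):
    c=optics.get_calibration(n);K=np.array(c["camera_matrix"]);E=np.array(c["extrinsics"])
    v,u=np.mgrid[0:400,0:640]
    P=np.stack([(u-K[0,2])/K[0,0]*d,(v-K[1,2])/K[1,1]*d,d],-1)@E[:3,:3].T+E[:3,3]
    P[d<=0]=np.nan
    return P
def circ(xy):
    # min enclosing + mid-extents
    (c,r)=cv2.minEnclosingCircle(xy.astype(np.float32)); return np.round(c,1),round(r,1)
E
python3 - <<'E'
from h import *
T=cloud("top",np.load("top0.npy"));S=cloud("side",np.load("side0.npy"))
def reg(u0,u1,v0,v1,P=T):return P[v0:v1,u0:u1].reshape(-1,3)
def show(name,q,lo,hi):
    q=q[(q[:,2]>lo)&(q[:,2]<hi)]
    if len(q)<3:print(name,len(q));return
    print(name,len(q),circ(q[:,:2]),"med",np.round(np.median(q,0),1),"rect",np.round(cv2.minAreaRect(q[:,:2].astype(np.float32))[0],1),np.round(cv2.minAreaRect(q[:,:2].astype(np.float32))[1],1),round(cv2.minAreaRect(q[:,:2].astype(np.float32))[2],1))
b=reg(300,365,160,225)
show("captop",b,140,156);show("holder",b,25,45)
show("tray",reg(400,485,170,260),6,20)
f=reg(205,265,125,185);show("funnelrim",f,98,112);show("foot",f,3,14);show("post",f,60,75)
show("uni",reg(318,342,108,140),60,85);show("table",reg(350,400,210,250),-20,20)
g=reg(360,640,0,170);g=g[g[:,2]>60];print("box",np.nanmin(g,0),np.nanmax(g,0))
m=np.isfinite(S[:,:,0])
for nm,c in(("cap",(325,182)),("bottle",0)):pass
sb=S[170:260,290,:]
q=S.reshape(-1,3)
for nm,cx,cy,r,lo,hi in(("Scap",0,0,0,0,0),):pass
cap=reg(300,345,180,260,S);show("Scap",cap,120,155)
fu=reg(280,315,170,225,S);show("Sfun",fu,90,112)
# all tall things near path
a=T.reshape(-1,3);a=a[(a[:,2]>120)&(a[:,0]>200)];
for y in range(-500,700,100):
    s=a[(a[:,1]>y)&(a[:,1]<y+100)]
    if len(s):print(y,np.round(s.min(0)),np.round(s.max(0)))
E
```

```text
captop 602 (array([522.5,  85. ]), 25.2) med [521.4  85.  149.9] rect [522.4  84.7] [48.9 49. ] 58.8
holder 395 (array([522.4,  85.6]), 59.1) med [494.4  73.8  37.7] rect [522.7  85.4] [86.3 86.3] 69.3
tray 1088 (array([ 530.4, -142.2]), 118.7) med [ 522.6 -149.3    7.9] rect [ 526.8 -142.9] [172.5 178.3] 5.2
funnelrim 183 (array([560.1, 292.7]), 29.3) med [563.4 296.3 105.2] rect [560.1 292.5] [56.8 55.6] 24.5
foot 1148 (array([581.3, 306.2]), 89.0) med [568.  281.4   8.6] rect [582.5 308.7] [135.3 128.2] 10.6
post 130 (array([570.5, 283.6]), 27.7) med [563.4 293.   71.6] rect [570.6 291.5] [28.6 54.7] 89.4
uni 170 (array([666.4, 115.1]), 14.9) med [663.3 115.2  75.6] rect [665.4 115.6] [27.6 26.7] 59.1
table 1990 (array([469.3, -12.3]), 66.1) med [469.3 -12.    1.4] rect [469.9 -12.7] [ 83.2 104.6] 9.0
box [ 684.74184227 -516.57066959   60.01042882] [1016.10213904   75.76157393  316.3829314 ]
Scap 384 (array([522.7,  85.1]), 26.0) med [516.   71.2 139.6] rect [522.8  84.1] [47.3 46.8] 43.9
Sfun 236 (array([533.9, 195.5]), 131.3) med [547.2 271.5  97.2] rect [522.8 199.9] [261.6  53.2] 68.3
-500 [ 692. -478.  120.] [ 698. -400.  242.]
-400 [ 692. -400.  120.] [ 709. -300.  316.]
-300 [ 692. -300.  120.] [ 709. -200.  316.]
-200 [ 693. -200.  120.] [ 709. -100.  315.]
-100 [ 693. -100.  120.] [709.  -0. 315.]
0 [497.   0. 120.] [800. 100. 315.]
100 [503. 100. 122.] [541. 110. 154.]
```

Run:
```python
from h import *
from scipy.spatial.transform import Rotation as R
T=cloud("top",np.load("top0.npy"));im=cv2.imread("pics/top0.png")
r=im[165:265,395:490].astype(int);m=((r[...,2]>100)).astype(np.uint8)
n,l,st,c=cv2.connectedComponentsWithStats(m);k=1+np.argmax(st[1:,4])
ys,xs=np.where(l==k)
C=optics.get_calibration("top");K=np.array(C["camera_matrix"]);E=np.array(C["extrinsics"])
px=cv2.boxPoints(cv2.minAreaRect(np.stack([xs+395,ys+165],1).astype(np.float32)));print(px)
def ray(u,v,z):
    d=E[:3,:3]@np.array([(u-K[0,2])/K[0,0],(v-K[1,2])/K[1,1],1]);return E[:3,3]+d*(z-E[2,3])/d[2]
w=np.array([ray(u,v,14)[:2] for u,v in zip(xs+395,ys+165)],np.float32);print("tray",cv2.minAreaRect(w),len(w))
# yaw of tool
s=ctrl.state();print(np.round(R.from_quat(s["orientation"]).as_matrix(),3).tolist())
# joint7 dir and IK per yaw (tool y axis azimuth a)
def q(a):return R.from_matrix(np.array([[np.sin(a),np.cos(a),0],[-np.cos(a),np.sin(a),0],[0,0,-1]]).T@np.eye(3)).as_quat() if 0 else R.from_matrix(np.column_stack([[np.sin(a),-np.cos(a),0],[np.cos(a),np.sin(a),0],[0,0,-1]])).as_quat()
for a in range(-180,180,20):
    o=[]
    for p in([522.5,85,116],[527,-143,60],[560,292.7,79]):
        j=ctrl.solve_ik(p,q(np.radians(a)));o.append(None if j is None else np.round(j,2).tolist())
    print(a,[x and (x[4],x[6]) for x in o])
```

```text
[[406.4521  235.7945 ]
 [428.52057 176.94519]
 [480.68494 196.50684]
 [458.61646 255.35614]]
tray ((519.030517578125, -148.3704833984375), (112.9468002319336, 132.80609130859375), 76.94293975830078) 3416
[[-0.947, 0.32, -0.0], [0.32, 0.947, -0.001], [-0.0, -0.001, -1.0]]Traceback (most recent call last):
  File "<stdin>", line 19, in <module>
  File "<stdin>", line 15, in q
  File "scipy/spatial/transform/_rotation.pyx", line 1143, in scipy.spatial.transform._rotation.Rotation.from_matrix
ValueError: Non-positive determinant (left-handed or null coordinate frame) in rotation matrix 0: [[-1.2246468e-16 -1.0000000e+00  0.0000000e+00]
 [ 1.0000000e+00 -1.2246468e-16  0.0000000e+00]
 [ 0.0000000e+00  0.0000000e+00 -1.0000000e+00]].
```

```bash
cat >> h.py <<'E'
from scipy.spatial.transform import Rotation as R
def q(deg):
    "tool down, closing line (tool y) at azimuth deg"
    a=np.radians(deg);return R.from_matrix(np.column_stack([[-np.sin(a),np.cos(a),0],[np.cos(a),np.sin(a),0],[0,0,-1]])).as_quat()
def az():
    y=R.from_quat(ctrl.state()["orientation"]).as_matrix()[:,1];return np.degrees(np.arctan2(y[1],y[0]))
def st(t=""):
    s=ctrl.state();print(t,round(s["time"],2),np.round(s["position"],1),"F",np.round(s["wrist_force"],1),"T",np.round(s["wrist_torque"],2),"w",round(s["gripper_width"],1),"ff",np.round(s["finger_force"],1),"az",round(az(),1),"j7",round(s["joint_pos"][6],2))
E
python3 - <<'E'
from h import *
st()
for a in range(-180,180,20):
    o=[]
    for p in([522.5,85,116],[519,-148,60],[560,292.7,79]):
        j=ctrl.solve_ik(p,q(a));o.append(None if j is None else (round(j[0],2),round(j[4],2),round(j[6],2)))
    print(a,o)
E
```

```text
0.1 [199.9 591.8 230.6] F [ 0.2  0.8 -0.1] T [ 0.06  0.02 -0.06] w 85.5 ff 0.0 az 71.3 j7 -0.09
-180 [(np.float64(0.76), np.float64(0.53), np.float64(2.5)), (np.float64(-0.72), np.float64(-0.63), np.float64(-2.43)), (np.float64(-0.52), np.float64(0.02), np.float64(2.57))]
-160 [(np.float64(-1.29), np.float64(-0.6), np.float64(-2.53)), (np.float64(-0.72), np.float64(-0.63), np.float64(-2.08)), (np.float64(0.28), np.float64(0.83), np.float64(2.42))]
-140 [(np.float64(-1.21), np.float64(-0.44), np.float64(-2.31)), (np.float64(-0.72), np.float64(-0.63), np.float64(-1.73)), (np.float64(-1.34), np.float64(-0.76), np.float64(-2.46))]
-120 [(np.float64(-1.21), np.float64(-0.44), np.float64(-1.96)), (np.float64(-0.72), np.float64(-0.63), np.float64(-1.38)), (np.float64(-1.34), np.float64(-0.76), np.float64(-2.11))]
-100 [(np.float64(-0.76), np.float64(-0.15), np.float64(-1.86)), (np.float64(-0.48), np.float64(-0.35), np.float64(-1.26)), (np.float64(-0.95), np.float64(-0.28), np.float64(-2.1))]
-80 [(np.float64(-0.76), np.float64(-0.15), np.float64(-1.51)), (np.float64(-0.49), np.float64(-0.35
[... 1510 characters left out ...]
 [(np.float64(-0.61), np.float64(-0.1), np.float64(1.58)), (np.float64(-0.47), np.float64(-0.34), np.float64(2.22)), (np.float64(-0.66), np.float64(-0.07), np.float64(1.24))]
120 [(np.float64(-0.59), np.float64(-0.1), np.float64(1.93)), (np.float64(0.76), np.float64(0.28), np.float64(2.07)), (np.float64(-0.63), np.float64(-0.05), np.float64(1.57))]
140 [(np.float64(-0.57), np.float64(-0.09), np.float64(2.27)), (np.float64(1.05), np.float64(0.53), np.float64(2.25)), (np.float64(-0.59), np.float64(-0.02), np.float64(1.91))]
160 [(np.float64(0.76), np.float64(0.53), np.float64(2.15)), (np.float64(1.17), np.float64(0.7), np.float64(2.48)), (np.float64(-0.56), np.float64(-0.0), np.float64(2.24))]
```

Run:
```python
from h import *
ctrl.goto([522.5,85,230],q(-5)); st("above")
ctrl.movel([522.5,85,117],feed=120); st("down")
ctrl.close(); st("closed")
r=ctrl.movel([522.5,85,107],feed=15,max_force=16); st(f"press {r}")
```

```text
above 2.25 [522.4  86.4 229.9] F [-0.8  0.3  0.5] T [-0.03 -0.01  0.05] w 85.5 ff 0.0 az -4.9 j7 -0.28
down 3.34 [523.   85.1 117.7] F [-0.2 -0.2 -0.2] T [ 0.02 -0.   -0.01] w 85.1 ff 0.0 az -5.0 j7 -0.23
closed 3.77 [523.   85.1 117.5] F [ 0.9 -0.3  2.1] T [-0.05 -0.32 -0.01] w 48.5 ff 61.4 az -5.0 j7 -0.23
press True 4.42 [523.3  85.2 109.2] F [-5.6 -0.6 15.9] T [-0.17  1.2   0.01] w 48.5 ff 63.2 az -5.0 j7 -0.22
```

Run:
```python
from h import *
j0=np.array(ctrl.state()["joint_pos"])
st("pre")
for k in range(1,6):
    j=j0.copy();j[6]+=np.radians(19.2*k);ctrl.movej(j);st(k)
```

```text
pre 4.42 [523.3  85.2 109.2] F [-5.6 -0.6 15.9] T [-0.17  1.2   0.01] w 48.5 ff 63.2 az -5.0 j7 -0.22
1 4.83 [523.8  85.9 110.3] F [-2.2  1.  13.1] T [0.27 0.65 0.02] w 48.7 ff 62.9 az 14.2 j7 0.12
2 5.25 [524.1  85.8 110.4] F [-1.8  0.9 13.3] T [ 0.27  0.39 -0.01] w 48.3 ff 63.0 az 33.4 j7 0.45
3 5.67 [524.5  85.5 110.5] F [-1.  -0.3 14. ] T [-0.06  0.01  0.02] w 48.5 ff 63.0 az 52.6 j7 0.79
4 6.08 [524.5  85.7 110.5] F [-0.4 -0.4 12.7] T [ 0.05  0.08 -0.05] w 48.8 ff 62.9 az 71.8 j7 1.12
5 6.5 [524.5  86.  110.6] F [-0.7  1.5 12.1] T [0.28 0.03 0.  ] w 48.7 ff 63.0 az 91.0 j7 1.46
```

Run:
```python
from h import *
r=ctrl.movel([523.8,85.5,118],feed=30,max_force=22);st(r)
r=ctrl.movel([523.8,85.5,124],feed=30,max_force=8);st(r)
p,d=optics.snapshot("side");cv2.imwrite("pics/s1.png",cv2.resize(p[120:270,250:400,::-1],None,fx=4,fy=4))
```

```text
False 6.94 [524.   85.8 117.9] F [1.9 2.2 3.1] T [ 0.33 -0.57  0.02] w 48.4 ff 62.2 az 91.0 j7 1.45
True 7.17 [523.4  86.1 122. ] F [0.7 1.4 0.4] T [ 0.23 -0.18  0.07] w 48.5 ff 63.3 az 91.0 j7 1.45
```

View pics/s1.png

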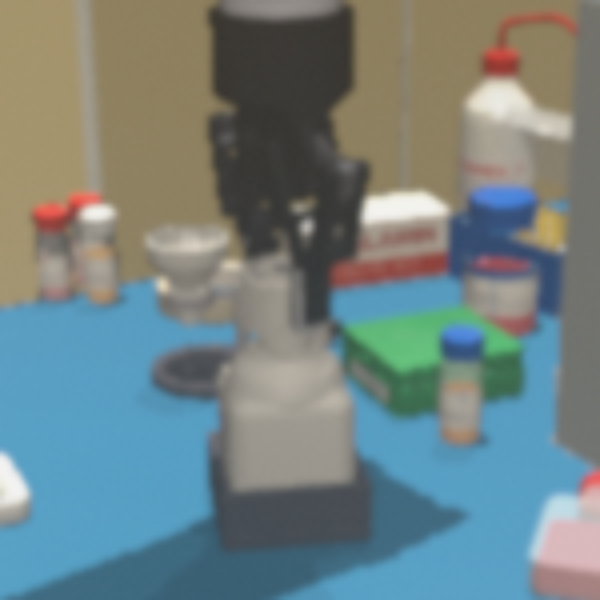

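The cap is still in the fingers, around (270,300) in the crop, with no downward pull on the tool. I'll carry on lifting.

Run:
```python
from h import *
for z in(125,130,137,150,190):
    r=ctrl.movel([523.5,85.5,z],feed=50,max_force=14);st(r)
    if r:break
p,d=optics.snapshot("side");cv2.imwrite("pics/s2.png",cv2.resize(p[120:270,250:400,::-1],None,fx=4,fy=4))
```

```text
False 7.47 [523.5  85.8 125.1] F [1.5 2.3 1.9] T [ 0.66 -0.27 -0.07] w 48.5 ff 64.1 az 91.0 j7 1.45
False 7.72 [523.4  85.  130.1] F [-0.5  1.1 -0.7] T [ 0.02  0.04 -0.01] w 48.7 ff 63.9 az 91.0 j7 1.44
False 8.02 [523.7  85.4 137.4] F [ 0.1  0.8 -0.2] T [ 0.04 -0.04  0.02] w 48.9 ff 63.9 az 91.0 j7 1.44
False 8.43 [523.7  85.6 150.4] F [ 0.1 -0.6 -0.7] T [0.01 0.01 0.01] w 48.9 ff 63.9 az 91.0 j7 1.43
False 9.38 [523.3  85.5 189.7] F [-0.3  0.3 -0.2] T [-0.06 -0.04 -0.01] w 48.5 ff 63.9 az 91.0 j7 1.41
```

View pics/s2.png

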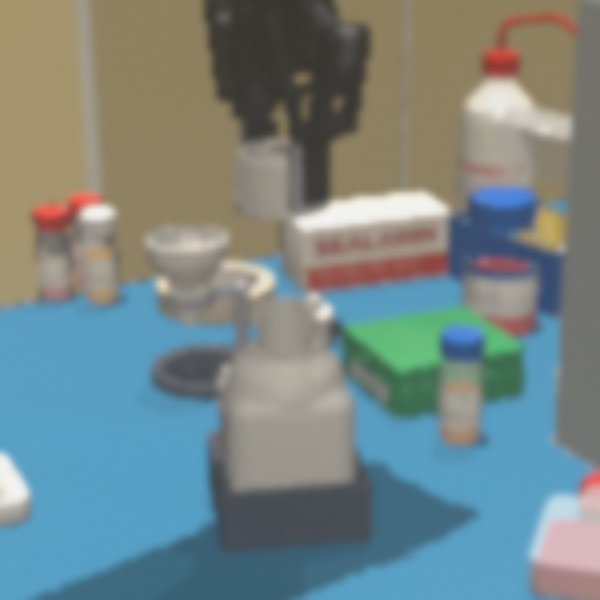

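The cap is off and held at (268,175) in the crop, and the bare neck shows at (285,325). Next it goes into the tray.

Run:
```python
from h import *
ctrl.goto([519,-148,120],q(-13));st("over tray")
ctrl.movel([519,-148,18],feed=150)
r=ctrl.movel([519,-148,1],feed=15,max_force=5);st(r)
ctrl.gripper_open();st("open")
ctrl.movel([519,-148,150],feed=200);st("up")
p,d=optics.snapshot("side");cv2.imwrite("pics/s3.png",cv2.resize(p[200:340,300:460,::-1],None,fx=4,fy=4))
```

```text
over tray 10.56 [ 519.4 -147.   120. ] F [-0.   0.1 -0.9] T [ 0.04 -0.02  0.01] w 48.8 ff 63.9 az -12.8 j7 0.18
True 12.27 [ 518.9 -148.     3.9] F [-1.9  0.   6. ] T [0.1  0.15 0.03] w 48.1 ff 64.7 az -13.0 j7 0.3
open 12.72 [ 518.3 -147.8    3.4] F [ 0.3 -0.4 -0.3] T [-0.01  0.    0.02] w 85.5 ff 0.0 az -13.0 j7 0.3
up 13.61 [ 518.4 -147.7  149. ] F [ 0.7 -0.2 -0.4] T [-0.   -0.   -0.03] w 85.3 ff 0.0 az -13.0 j7 0.16
```

View pics/s3.png

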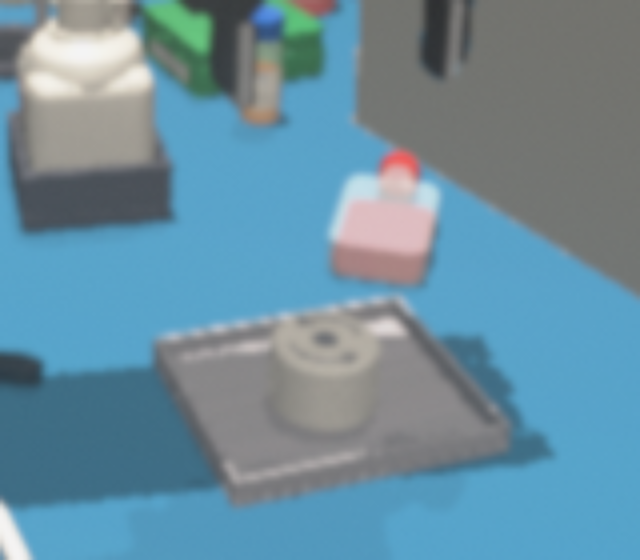

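The cap stands open side down in the middle of the tray, at (325,375) in the crop, with its top face showing. Next is the funnel.

Run:
```python
from h import *
ctrl.movel([519,-148,190],feed=200)
ctrl.goto([560.1,292.7,180],q(60));st("above")
ctrl.movel([560.1,292.7,80],feed=100,max_force=15);st("down")
ctrl.close();st("closed")
z=ctrl.state()["position"][2]
r=ctrl.movel([560.1,292.7,z+60],feed=60,max_force=20);st(f"lift {r}, zgrip {z:.1f}")
ctrl.movel([560.1,292.7,215],feed=120);st()
p,d=optics.snapshot("side");cv2.imwrite("pics/s4.png",cv2.resize(p[90:250,230:390,::-1],None,fx=3.7,fy=3.7))
```

```text
above 15.63 [560.9 290.6 180.3] F [-0.  -0.2  0. ] T [ 0.01  0.02 -0.02] w 85.7 ff 0.0 az 59.8 j7 0.71
down 16.78 [560.6 292.8  80.7] F [ 0.1 -1.2 -0.4] T [ 0.03 -0.02  0.01] w 85.2 ff 0.0 az 60.0 j7 0.75
closed 17.18 [560.4 292.6  80.9] F [-1.  -0.6  6.8] T [-0.37  0.54  0.03] w 55.6 ff 62.0 az 60.0 j7 0.75
lift False, zgrip 80.9 18.34 [559.8 292.6 140.4] F [-1.5  0.1  0.1] T [-0.01 -0.02  0.03] w 55.4 ff 63.3 az 60.0 j7 0.72
 19.11 [559.7 292.6 214.2] F [-0.3 -0.1 -0.8] T [ 0.01  0.01 -0.04] w 55.4 ff 63.3 az 60.0 j7 0.69
```

View pics/s4.png

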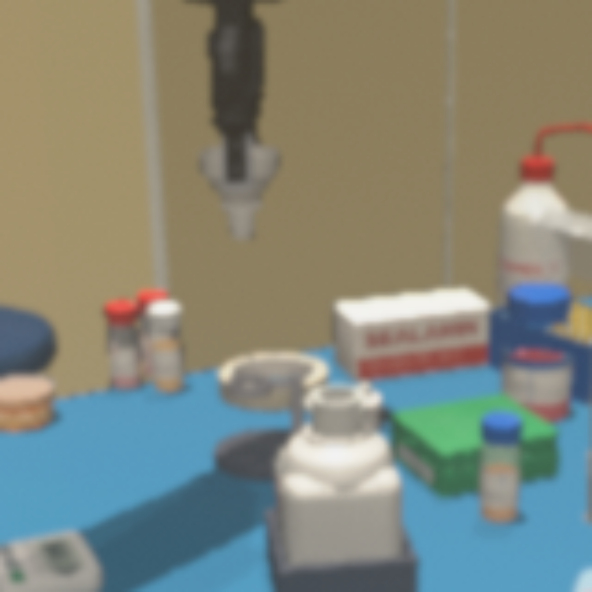

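The funnel hangs upright in the fingers, at (240,190) in the crop, and the open neck is at (342,400). I'll insert it with a force guard.

Run:
```python
from h import *
ctrl.goto([522.8,85.2,215],q(60));st("above")
ctrl.movel([522.8,85.2,172],feed=100)
r=ctrl.movel([522.8,85.2,150],feed=30,max_force=6);st(r)
if not r:
    r=ctrl.movel([522.8,85.2,143.5],feed=12,max_force=6);st(r)
```

```text
above 20.01 [522.9  86.4 215. ] F [ 0.5  0.6 -0.6] T [ 0.01  0.02 -0.01] w 55.5 ff 63.3 az 60.1 j7 0.91
False 21.48 [522.9  85.2 150.1] F [-0.  -0.1 -0.4] T [ 0.01  0.02 -0.01] w 55.3 ff 63.3 az 60.0 j7 0.96
True 21.89 [523.   85.2 145.9] F [-0.7 -0.4  5.2] T [-0.03  0.23 -0.02] w 55.4 ff 63.9 az 60.0 j7 0.97
```

Contact came at exactly the expected home height, 145.9 mm. Now release and check.

Run:
```python
from h import *
ctrl.gripper_open();st()
ctrl.movel([522.8,85.2,260],feed=120);ctrl.goto([450,250,280],q(60));st()
p,d=optics.snapshot("side");cv2.imwrite("pics/s5.png",cv2.resize(p[150:310,250:450,::-1],None,fx=3.7,fy=3.7))
p,d=optics.snapshot("top");T=cloud("top",d);b=T[140:230,290:380].reshape(-1,3)
b=b[(b[:,2]>150)&(b[:,2]<185)];rim=b[b[:,2]>164];print(len(b),circ(rim[:,:2]),np.percentile(b[:,2],[50,90,98]))
A=np.c_[rim[:,:2],np.ones(len(rim))];print(np.linalg.lstsq(A,rim[:,2],rcond=None)[0])
```

```text
22.3 [522.4  85.2 145.3] F [-0.1 -0.1 -0.1] T [ 0.01  0.03 -0.02] w 85.3 ff 0.0 az 60.0 j7 0.97
 24.17 [450.1 249.4 279.6] F [0.3 0.1 0.7] T [-0.04 -0.04  0.01] w 85.5 ff 0.0 az 60.0 j7 0.49
462 (array([522.2,  84.8]), 28.7) [159.00256431 172.1482551  173.31584261]
[-1.23000636e-02  3.68292806e-03  1.76466539e+02]
```

View pics/s5.png

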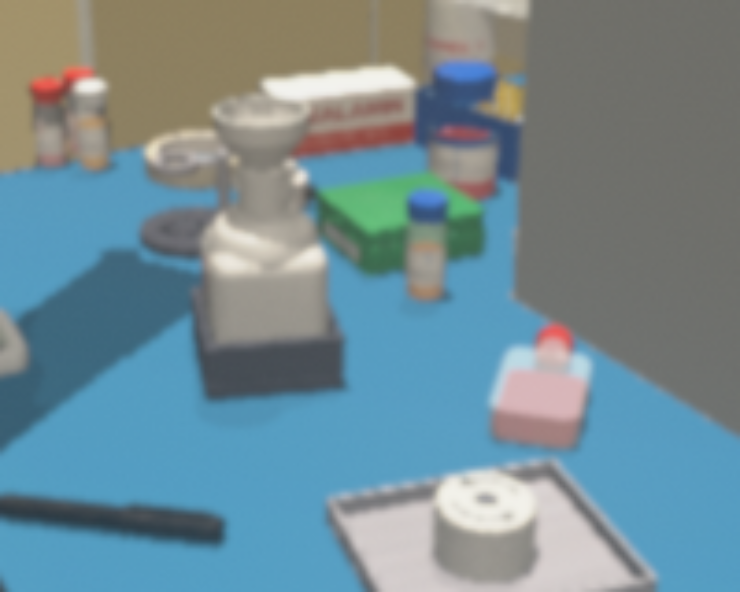

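The funnel sits upright on the neck at (262,130) in the crop, its rim level at about 172 mm where 170 mm is expected, which is within the calibration error. The cap is in the tray at (485,525) and the bystanders in view look untouched.

```bash
python3 -c "
from plant import ctrl, optics
print(ctrl.sign_off())"
```

```text
the job is handed in; nothing more can be done
None
```

The job is done and handed in at about 24 s: the cap lies open side down in the drip tray, and the funnel sits upright and fully home in the bottle's neck.

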